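# Hang up the tote, then check a drilled hole with the collared depth gauge

## Robot

A 6-joint arm with a two-finger parallel gripper is mounted at the origin on the work surface. World frame = base frame: x ahead of the robot, y to its left, z up, the work surface at z = 0. Lengths are in m, angles in rad, forces in N, time in s.
With the tool pointing down it reaches from about 0.275 to 0.75 m from the base axis. Payload 10.2 kg.
Tool frame: the origin (TCP) lies at the very end of the fingers, on their centre line; the grasp point (between the pads) lies 19 mm behind it; x points along the fingers, y is the direction in which the jaws open and shut, and the axes are right-handed (so a half turn about x gives the same grasp; the last joint's range is limited). The gripper opens to 88 mm and grips with 3 to 60 N. Pads are 18 mm wide; open, the fingers measure 123 mm over their backs; the gripper's body (75 mm by 187 mm) begins 45 mm behind the grasp point.
Start: joints at [-1.373, 0.313, 1.498, -0, 1.331, -0.223], TCP at [0.214, -0.479, 0.239] pointing down, gripper open.
Joint ranges: [-2.94, 2.94], [-0.97, 2.17], [0.19, 2.56], [-1.23, 4.37], [0.02, 3.11], [-2.88, 2.88]. Speed limits (rad/s): [2.39, 2.39, 3.01, 3.14, 3.14, 3.14].

## Interface

Orientations are given as a unit quaternion [w, x, y, z].
In Python, from bench import manip, imaging, ticket gives the robot as it stands. The module is installed in compiled form; this text tells all that it offers.
- The arm moves only by the shell command python3 -m jog 'ROWS'. ROWS is JSON, a list that holds one entry, the list of rows, each a list of 7 numbers: the shift along the world's x, y, z each as a share of 0.025 m, from -1 to 1, then the turn, a rotation vector about the world's x, y, z each as a share of 5 degrees, from -1 to 1, then the gripper's target within -1 to 1 (fully open at 1, half-way at 0, shut at -1). A call has 1 to 8 rows; each row shifts and turns the commanded pose from where the row before left it; what a row does not reach is not made up. A row lasts 1/10 s, in which the tool goes at most 50 mm and 8.59 degrees, less where a joint would pass 70% of its speed; a pose out of reach is approached as far as the arm can. A call with a number of a shift or a turn outside -1 to 1 is refused whole. A call with a gripper value outside its range is refused whole. The fingers move at their own pace and stop on an object; the grip force is fixed at half the most. Time passes only in rows, so rows that do not move let the fingers close. It gives the time, the measured TCP pose, the force and the opening at its end, in the units of the state.
- manip.get_obs(): the state, without advancing time (a new reading comes with each control period).
- imaging.camera(name): name is "side" or "top" or "wrist"; returns a dict with "pixels" (384x512x3 uint8, red, green, blue), "fx", "fy", "cx", "cy" (pixels), "R" (3x3) and "t" (3): a world point X has camera coordinates R X + t. Camera axes: x right, y down, z forward; pixel columns grow to the right and rows downward; lengths in m; the calibration is good to about 2 mm. The wrist camera is an equidistant fisheye: a pixel r from the principal point sees the ray r / f radians off the axis. A picture is of the moment at which its call begins. There is no depth.
- ticket.close_job(): hands the job in, once; it reports no verdict.
The state is a dict: "time": time; "qpos": joint angles; "joint_vel": joint speeds; "joint_efforts": joint torques, N m; "position": TCP position; "eef_rot": TCP orientation; "contact_force": force on the tool from outside, world axes, zero at the start; "wrist_torque": the same for the moment, N m; "opening": finger opening in m.
Only numpy, scipy, OpenCV 4.12 (cv2) and the standard library are available. Lean on these libraries where they do the work, as an engineer would, in place of code of your own. Each camera call takes 0.05 s, during which the arm holds its last target. There are 200 camera calls.

## Task

Hang the small wooden tote that stands in front of the angled drilling jig by its handle bar on both prongs of the hook stand and let go of it. Then take the depth gauge from its rest, slide its rod down the jig's sloping steel guide tube until the collar stops against the tube's mouth, without forcing it, and draw it right out again. Finish while still holding the gauge in the gripper, level and still, about 250 mm above the bench and touching nothing else, so that its tip can be read; leave the tote hanging and the other things on the bench alone.

Things in the scene. Friction and masses are not known exactly. Their poses are not given: they have to be found in the camera images.
- tote_handle (a point): centre of the handle bar of a small open plywood tote (loose). The square wooden bar, 12 x 12 mm, runs along the tote's y, 114 mm long, its centre 120 mm above the tote's underside; the window under it is 108 mm wide and 64 mm high. z up. The tote stands on the bench in front of the guide tube's mouth, in the way. Fingers go down along x, before and behind the bar.
- tote: the same tote, empty, about 0.25 kg: 80 (x) x 120 (y) mm, rim 50 mm high, a thin upright 6 x 24 mm at each y end carrying the bar 70 mm above the rim. Origin at the centre of its underside.
- hook: fixed hook stand: two 10 mm round steel prongs at y = -35 and +35 mm, running level to -x from uprights at x = 0, centre line 190 mm high, 95 mm long, ends turned up to 211 mm (the highest point). Origin on the bench midway between the uprights; wooden foot 12 mm high. The tote's bar, parallel to y, hangs across both prongs at about x = -60 mm, its centre then 201 mm above the bench.
- hook_mid (a point): point midway between the two prongs at x = -60 mm, z = 190 mm on the stand. The tote's body hangs below the prongs, so bring it in from the stand's -x side, moving to +x, with the prongs passing through the window under its bar, then lower it. Above 104 mm nothing stands between the prongs.
- jig: fixed angled drilling jig of wood with the work piece clamped in it. Origin on the bench straight below the centre of the guide tube's mouth; z up; the jig extends from x = 0 to 198 mm, 100 mm wide, at most 114 mm high.
- tube: steel guide tube of the jig. Origin at the centre of its open mouth, 100 mm above the bench; its x axis runs INTO the bore along its centre line, dipping 20 degrees below level (its y is level). Outside diameter 28 mm, bore 15 mm, bore depth 91 mm.
- rest: fixed wooden rest that carries the gauge level in two open-topped notched supports. Origin on the bench under the centre of the gauge's grip; x along the gauge towards its tip. Base 12 mm high; supports 8 mm thick at x = -43 mm (32 mm wide, 59 mm high) and x = 105 mm (26 mm wide, 62 mm high); nothing else stands beside or under the gauge.
- gauge_grip (a point): centre of the wooden grip of the depth gauge (loose, 185 mm long, about 0.12 kg, balance point about 40 mm ahead of this point); x points along the gauge to the tip. Grip: square bar 16 x 16 mm from x = -50 to 45 mm; then a steel collar, diameter 26 mm, to x = 55 mm; then a steel rod, diameter 10 mm, to x = 135 mm. It lies level in its rest, axis 55 mm above the bench.
- gauge: the same gauge; same origin and axes as gauge_grip.
- gauge_stop (a point): centre of the collar's front face, the face that stops on the tube's mouth: x = 55 mm on the gauge.
- gauge_tip (a point): end of the gauge's rod: x = 135 mm on the gauge.
- birdhouse: bystander: small wooden birdhouse with a pitched roof, 115 x 120 x 155 mm, origin under its centre.
- glue: bystander: white bottle, diameter 60 mm, 140 mm high, origin under its centre.
- offcut: bystander: pine offcut 90 x 50 x 22 mm, origin under its centre.
- brush: bystander: bench brush lying on the bench, about 200 mm long.
Things that resemble listed ones, but are neither listed nor needed, are in the scene too. Leave any pink or turquoise look-alike of the hook alone.

How it is judged:
By the outcome, as a careful person would: the job done as asked, in the order asked, and still so for the second after the job is handed in, while the arm keeps its last pose, push and grip.
It also fails if it takes over 69 s, if anything falls off the work surface, if the arm or the gripper's body presses on something with over 40 N, if the wrist force passes 120 N, or if a joint passes its speed limit or range.

## Working session

There is one attempt and no reset: what is moved stays moved. The work goes in short steps, Python scripts to look and compute and a shell command to move; the robot and the scene stay as the last step left them, time stands still between calls to the robot, and variables do not carry over. Pictures are saved under pics/ and viewed, about 8 in all and at most 12, crops included, and the job is handed in when it is done.

```bash
mkdir -p pics; cat > h.py <<'E'
from bench import manip, imaging, ticket
import numpy as np, cv2, pickle
def snap(n,f):
    c=imaging.camera(n); pickle.dump(c,open(f'pics/{f}.pkl','wb')); cv2.imwrite(f'pics/{f}.png',c['pixels'][:,:,::-1]); return c
def ld(f): return pickle.load(open(f'pics/{f}.pkl','rb'))
def ray(c,u,v):
    a=(u-c['cx'])/c['fx'];b=(v-c['cy'])/c['fy']
    d=np.array([a,b,1.]); R=np.array(c['R']); return -R.T@np.array(c['t']),R.T@d
def onz(c,u,v,z):
    o,d=ray(c,u,v); return o+d*(z-o[2])/d[2]
def proj(c,X):
    p=np.array(c['R'])@np.array(X)+c['t']; return c['fx']*p[0]/p[2]+c['cx'],c['fy']*p[1]/p[2]+c['cy']
def crop(f,x0,y0,x1,y1,k,out):
    i=cv2.imread(f'pics/{f}.png')[y0:y1,x0:x1]; cv2.imwrite(f'pics/{out}.png',cv2.resize(i,None,fx=k,fy=k,interpolation=cv2.INTER_CUBIC))
E
python3 - <<'E'
from h import *
a=snap('top','top0');b=snap('side','side0')
i=np.vstack([cv2.imread('pics/top0.png')])
for n in('top0','side0'):
    cv2.imwrite(f'pics/{n}b.png',cv2.resize(cv2.imread(f'pics/{n}.png'),(800,600),interpolation=cv2.INTER_CUBIC))
for c in(a,b): print(c['fx'],c['cx'],c['cy'],-np.array(c['R']).T@c['t'],np.array(c['R']).round(3).tolist())
print(manip.get_obs())
E
```

```text
378.34141833382466 260.46328960782853 187.05449829527078 [ 0.31544012 -0.12621074  1.43009822] [[0.03, -0.999, 0.013], [-0.987, -0.032, -0.157], [0.157, -0.008, -0.988]]
473.43733016307846 251.37849043610754 194.46671918815574 [-0.26158378  0.93090717  1.04243415] [[-0.807, -0.59, -0.003], [-0.339, 0.468, -0.816], [0.483, -0.658, -0.578]]
{'time': 0.1, 'qpos': array([-1.37340047e+00,  3.13400447e-01,  1.49829501e+00, -2.52611649e-05,
        1.33100819e+00, -2.23399938e-01]), 'joint_vel': array([-0.00109219, -0.00086475,  0.0002691 , -0.00061418, -0.00047082,
       -0.00055897]), 'joint_efforts': array([ 2.21142851e-03, -4.02818406e+01, -2.52639949e+01,  6.94950856e-02,
        3.42777162e-02, -7.08271909e-05]), 'position': array([ 0.21439866, -0.47900759,  0.23823991]), 'eef_rot': array([-0.14728775, -0.69150947, -0.1480735 ,  0.6915166 ]), 'contact_force': array([ 0.25252044,  0.09556053, -0.13341478]), 'wrist_torque': array([-0.04972329,  0.03047058, -0.00199892]), 'opening': 0.08815012218015206}
```

View pics/top0b.png

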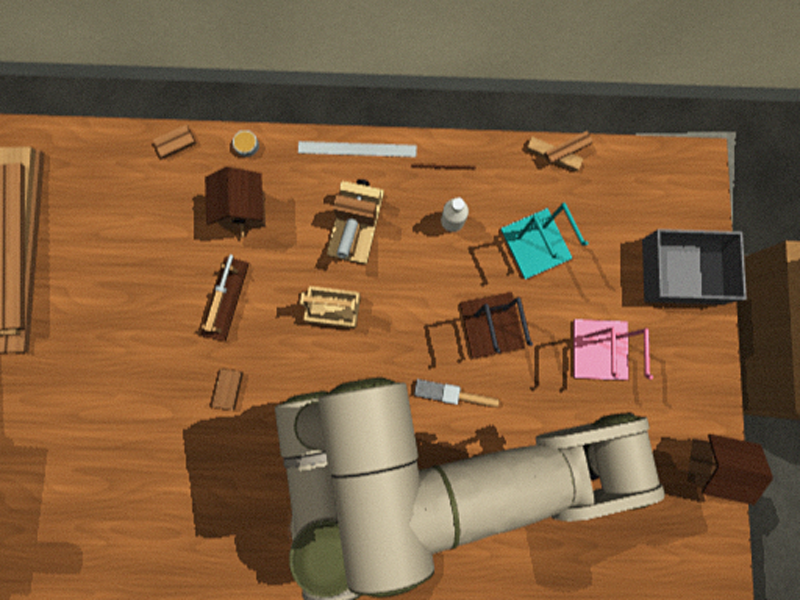

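View pics/side0b.png

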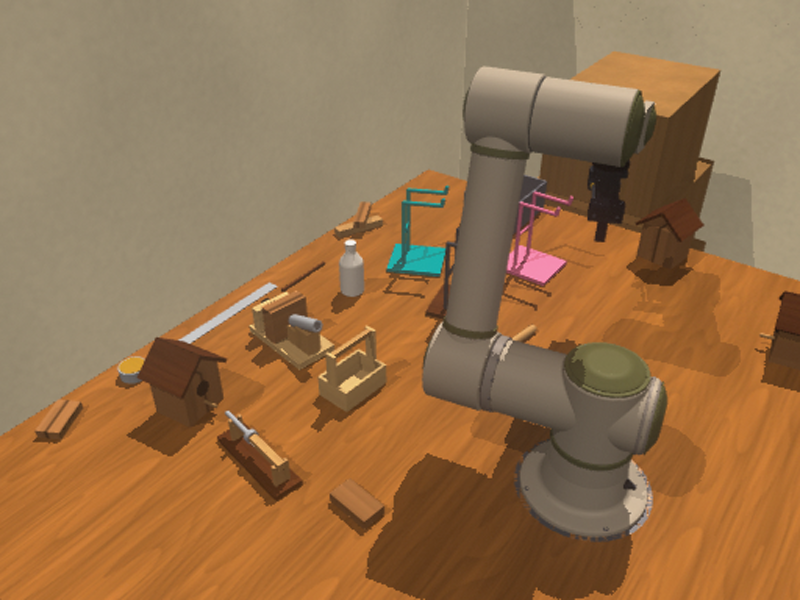

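The top view shows the rest and gauge at about (225,295), tote (330,305), jig tube (347,238) and the dark hook (495,325). The turquoise and pink stands are the look-alikes. Next I'll enlarge these.

```bash
python3 - <<'E'
from h import *
t=cv2.imread('pics/top0.png');s=cv2.imread('pics/side0.png')
R=lambda i,x0,y0,w,h,k:cv2.resize(i[y0:y0+h,x0:x0+w],None,fx=k,fy=k,interpolation=cv2.INTER_CUBIC)
# A: top 122..252 x 108..225 at 5
a=R(t,122,110,130,115,6)[:600]; cv2.imwrite('pics/A.png',a[:, :800])
# B: hook top 265..345 x 180..240 at 8 => 640x480
cv2.imwrite('pics/B.png',R(t,265,178,80,62,9))
E
```

```text
(no output)
```

View pics/A.png

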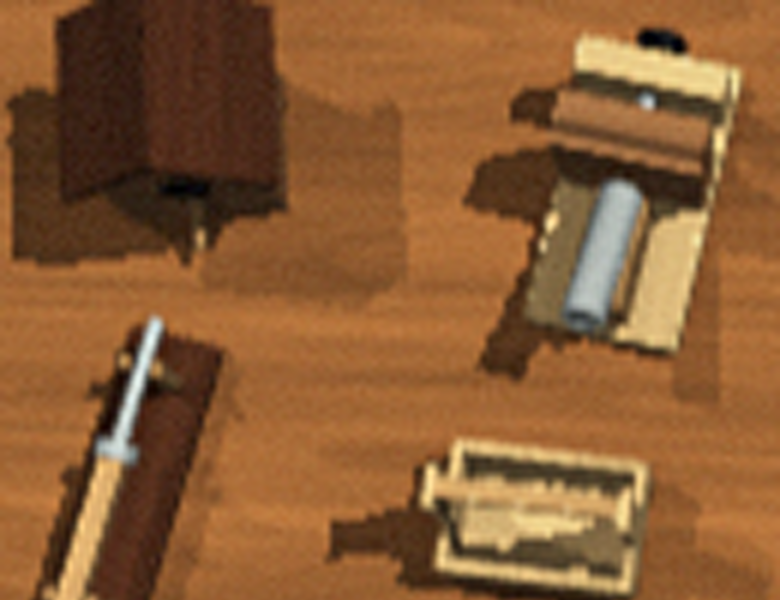

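View pics/B.png

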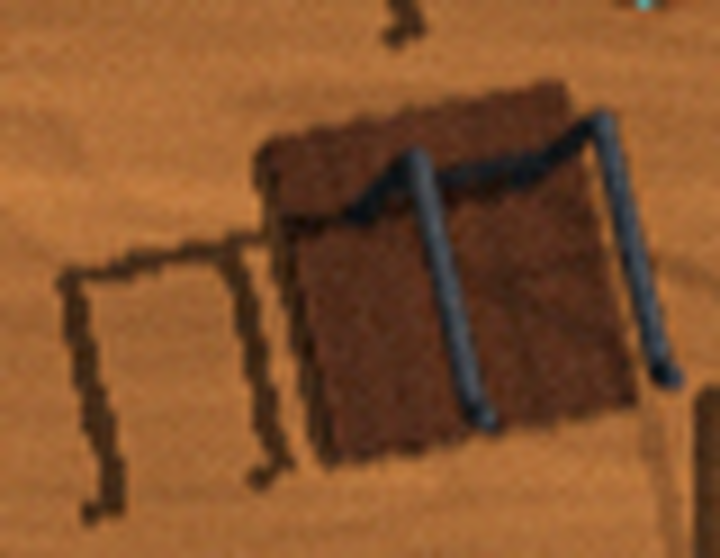

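The top crop shows the tube mouth at (583,322), tote rim corners at (455,440), (648,462), (633,592) and (437,566), bar ends at (428,490) and (628,510), and the gauge tip at (155,322). In the hook crop the prongs run (416,155)→(487,425) and (602,118)→(670,380).

```bash
python3 - <<'E'
from h import *
c=ld('top0');s=ld('side0')
A=lambda x,y:(122+(x+.5)/6-.5,110+(y+.5)/6-.5)
B=lambda x,y:(265+(x+.5)/9-.5,178+(y+.5)/9-.5)
W=lambda p,z:onz(c,*p,z)
r=lambda x:np.round(x,4).tolist()
ang=lambda v:round(float(np.degrees(np.arctan2(v[1],v[0]))),2)
h=[W(B(416,155),.193),W(B(487,428),.208),W(B(602,118),.193),W(B(670,380),.208)]
print('hook',[r(x) for x in h],ang(h[0]-h[1]),ang(h[2]-h[3]),'cross',ang(h[0]-h[2])-90,ang(h[1]-h[3])-90)
q=[W(B(265,150),.012),W(B(560,85),.012),W(B(638,403),.012),W(B(330,466),.012)]
print('foot',[r(x) for x in q],ang(q[0]-q[3]),ang(q[1]-q[2]),r(np.mean(q,0)))
t=[W(A(*p),.05) for p in((455,440),(648,462),(633,592),(437,566))]
print('tote',[r(x) for x in t],r(np.mean(t,0)),ang(t[0]-t[1])-90,ang(t[3]-t[2])-90,ang(t[0]-t[3]),ang(t[1]-t[2]))
b=[W(A(*p),.126) for p in((428,490),(630,508))];print('bar',[r(x) for x in b],r(np.mean(b,0)),ang(b[0]-b[1])-90)
m=W(A(585,318),.1);print('mouth',r(m))
j=[W(A(*p),.012) for p in((527,318),(677,350),(740,68),(580,38))]
print('jig',[r(x) for x in j],ang(j[0]-j[1])-90,ang(j[2]-j[1]),'nearmid',r((j[0]+j[1])/2), ang(j[3]-j[2])-90)
tp=W(A(155,320),.055);co=W(A(117,452),.06);print('gauge tip',r(tp),'collar',r(co),ang(tp-co))
E
python3 - <<'E'
import sys;sys.path.insert(0,'.')
import os;os.chdir('.')
from h import *
s=cv2.imread('pics/side0.png')
R=lambda x0,y0,w,h,k:cv2.resize(s[y0:y0+h,x0:x0+w],None,fx=k,fy=k,interpolation=cv2.INTER_CUBIC)
cv2.imwrite('pics/C.png',R(125,180,130,145,4)) 
E
```

```text
hook [[0.4919, -0.3035, 0.193], [0.3918, -0.3277, 0.208], [0.5078, -0.3719, 0.193], [0.411, -0.3935, 0.208]] 13.6 12.55 cross 13.099999999999994 16.290000000000006
foot [[0.5178, -0.2657, 0.012], [0.5495, -0.3901, 0.012], [0.4164, -0.423, 0.012], [0.3863, -0.2948, 0.012]] 12.48 13.87 [0.4675, -0.3434, 0.012]
tote [[0.5432, 0.0955, 0.05], [0.5333, -0.0236, 0.05], [0.4529, -0.0179, 0.05], [0.465, 0.1021, 0.05]] [0.4986, 0.039, 0.05] -4.75 -5.790000000000006 -4.81 -4.05
bar [[0.5008, 0.0973, 0.126], [0.494, -0.02, 0.126]] [0.4974, 0.0386, 0.126] -3.319999999999993
mouth [0.6114, 0.014, 0.1]
jig [[0.6298, 0.0603, 0.012], [0.6121, -0.0362, 0.012], [0.8005, -0.0695, 0.012], [0.8172, 0.0353, 0.012]] -10.400000000000006 -10.02 nearmid [0.621, 0.012, 0.012] -9.079999999999998
gauge tip [0.6115, 0.2836, 0.055] collar [0.5276, 0.2989, 0.06] -10.3
```

View pics/C.png

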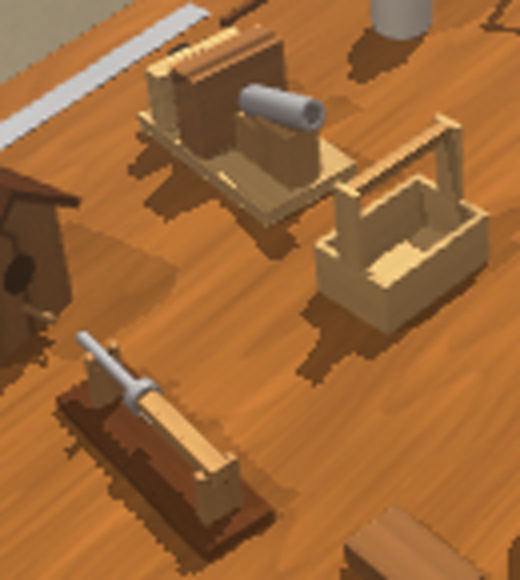

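Side crop: tube mouth at (316,113), gauge tip (80,336), handle bar end tops about (345,188) and (450,122). I'll triangulate these against the top view.

```bash
cat >> h.py <<'E'
def tri(*cuv):
    M=np.zeros((3,3));b=np.zeros(3)
    for c,u,v in cuv:
        o,d=ray(c,u,v);d/=np.linalg.norm(d);P=np.eye(3)-np.outer(d,d);M+=P;b+=P@o
    return np.linalg.solve(M,b)
from scipy.spatial.transform import Rotation as Ro
def st():
    o=manip.get_obs();q=o['eef_rot'];m=Ro.from_quat([q[1],q[2],q[3],q[0]]).as_matrix()
    print('t',round(o['time'],2),'p',o['position'].round(4),'toolx',m[:,0].round(3),'jaw',m[:,1].round(3),'F',o['contact_force'].round(1),'op',round(o['opening'],4)); return o,m
E
python3 - <<'E'
from h import *
c=ld('top0');s=ld('side0')
A=lambda x,y:(122+(x+.5)/6-.5,110+(y+.5)/6-.5)
C=lambda x,y:(125+(x+.5)/4-.5,180+(y+.5)/4-.5)
for n,a,b in(('mouth',(585,320),(316,113)),('tip',(155,320),(80,336)),('collar',(117,452),(143,393)),('barL',(428,490),(345,186)),('barR',(630,508),(450,122))):
    X=tri((c,*A(*a)),(s,*C(*b)));print(n,X.round(4),np.array(proj(c,X))-A(*a),np.array(proj(s,X))-C(*b))
o,m=st(); print(o['qpos'])
E
```

```text
mouth [0.6096 0.0136 0.1002] [0.09182277 0.15438574] [-0.18963696 -0.04222768]
tip [0.6116 0.2838 0.0547] [-0.00826617 -0.01211368] [0.01744768 0.00444411]
collar [0.5283 0.3    0.0575] [-0.06822486 -0.10220581] [0.15126725 0.03499457]
barL [0.502  0.0979 0.1287] [-0.27154684 -0.45340293] [0.58874064 0.11749221]
barR [ 0.4944 -0.0198  0.1215] [0.04485756 0.07952395] [-0.09753587 -0.01693733]
t 0.1 p [ 0.2144 -0.479   0.2382] toolx [-0.     0.001 -1.   ] jaw [ 0.408 -0.913 -0.001] F [ 0.3  0.1 -0.1] op 0.0882
[-1.37340047e+00  3.13400447e-01  1.49829501e+00 -2.52611649e-05
  1.33100819e+00 -2.23399938e-01]
```

Both views agree to 1–2 mm. First move: up and over to above the tote, turning +61°.

```bash
python3 -m jog '[[[0.47,0.86,0.4,0,0,0.51,1],[0.47,0.86,0.4,0,0,0.51,1],[0.47,0.86,0.4,0,0,0.51,1],[0.47,0.86,0.4,0,0,0.51,1],[0.47,0.86,0.4,0,0,0.51,1],[0.47,0.86,0.4,0,0,0.51,1],[0.47,0.86,0,0,0,0.51,1],[0.47,0.86,0,0,0,0.51,1]]]'
python3 -m jog '[[[0.47,0.86,0,0,0,0.51,1],[0.47,0.86,0,0,0,0.51,1],[0.47,0.86,0,0,0,0.51,1],[0.47,0.86,0,0,0,0.51,1],[0.47,0.86,0,0,0,0.51,1],[0.47,0.86,0,0,0,0.51,1],[0.47,0.86,0,0,0,0.51,1],[0.47,0.86,0,0,0,0.51,1]]]'
python3 -m jog '[[[0.47,0.86,0,0,0,0.51,1],[0.47,0.86,0,0,0,0.51,1],[0.47,0.86,0,0,0,0.51,1],[0.47,0.86,-0.4,0,0,0.51,1],[0.47,0.86,-0.4,0,0,0.51,1],[0.47,0.86,-0.4,0,0,0.51,1],[0.47,0.86,-0.4,0,0,0.51,1],[0.47,0.86,-0.4,0,0,0.51,1]]]'
python3 -m jog '[[[0,0,-1,0,0,0,1],[0,0,0,0,0,0,1]]]'
python3 -c "
from h import *
o,m=st();print(o['qpos'])
c=snap('wrist','w1');print(c['fx'],c['cx'],c['cy'],-np.array(c['R']).T@c['t'],np.array(c['R']).round(3).tolist())"
```

```text
time: 0.9
position: [0.3088, -0.3063, 0.2987]
eef_rot: [-0.268, -0.654, -0.268, 0.654]
contact_force: [0.6, -0.5, -0.2]
opening: 0.0882
time: 1.7
position: [0.4027, -0.1342, 0.2985]
eef_rot: [-0.38, -0.596, -0.38, 0.596]
contact_force: [0.7, -0.1, -0.2]
opening: 0.0882
time: 2.5
position: [0.4967, 0.0378, 0.248]
eef_rot: [-0.479, -0.519, -0.48, 0.52]
contact_force: [-0.3, -0.5, -0.6]
opening: 0.0882
time: 2.7
position: [0.4952, 0.0374, 0.221]
eef_rot: [-0.478, -0.518, -0.481, 0.521]
contact_force: [-0.4, -0.6, -0.4]
opening: 0.0882
t 2.7 p [0.4952 0.0374 0.221 ] toolx [-0.006  0.001 -1.   ] jaw [ 0.997 -0.081 -0.006] F [-0.4 -0.6 -0.4] op 0.0882
[-1.60890775e-01  2.68475263e-01  1.60476363e+00 -1.09494371e-04
  1.27433492e+00 -7.99673343e-02]
297.3186396354542 251.97354478032335 194.22083992012622 [0.50105246 0.10547915 0.36819688] [[0.997, -0.08, -0.005], [-0.076, -0.961, 0.265], [-0.026, -0.264, -0.964]]
```

View pics/w1.png

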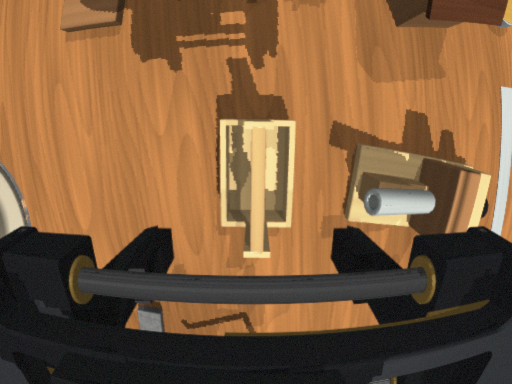

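The wrist view shows the bar from (258,125) to (257,254), midway between the fingers, and the tube mouth at (374,203).

```bash
cat >> h.py <<'E'
def wray(c,u,v):
    x=(u-c['cx'])/c['fx'];y=(v-c['cy'])/c['fy'];r=np.hypot(x,y)
    R=np.array(c['R']);return -R.T@np.array(c['t']),R.T@np.array([np.sin(r)*x/r,np.sin(r)*y/r,np.cos(r)])
def won(c,u,v,z):
    o,d=wray(c,u,v);return o+d*(z-o[2])/d[2]
E
python3 -c "
from h import *
c=ld('w1');a=won(c,258.5,126,.126);b=won(c,257,254,.126);print(a,b,(a+b)/2,np.degrees(np.arctan2(-(a-b)[0],(a-b)[1])));print(won(c,373,202.5,.1))"
```

```text
[0.50432156 0.09582199 0.126     ] [ 0.49452212 -0.0171713   0.126     ] [0.49942184 0.03932535 0.126     ] -4.956622564460227
[0.61337066 0.01410709 0.1       ]
```

```bash
python3 -m jog '[[[0.1,0.06,-0.9,0,0,0,1],[0,0,-0.9,0,0,0,1],[0,0,-0.9,0,0,0,1],[0,0,-0.9,0,0,0,1],[0,0,-0.9,0,0,0,1],[0,0,-0.3,0,0,0,1],[0,0,0,0,0,0,-1],[0,0,0,0,0,0,-1]]]'
python3 -m jog '[[[0,0,0,0,0,0,-1],[0,0,0,0,0,0,-1],[0,0,0,0,0,0,-1],[0,0,0,0,0,0,-1],[0,0,0,0,0,0,-1],[0,0,0,0,0,0,-1]]]'
```

```text
time: 3.55
position: [0.4997, 0.038, 0.1051]
eef_rot: [0.48, 0.521, 0.478, -0.52]
contact_force: [-0.1, -0.1, 0.4]
opening: 0.0744
time: 4.15
position: [0.4989, 0.0383, 0.1037]
eef_rot: [0.479, 0.52, 0.479, -0.52]
contact_force: [-0.1, -0.4, 0.7]
opening: 0.0264
```

```bash
python3 -m jog '[[[0,0,0,0,0,0,-1],[0,0,0,0,0,0,-1],[0,0,0,0,0,0,-1],[0,0,0,0,0,0,-1]]]'
python3 -m jog '[[[0,0,0.2,0,0,0,-1],[0,0,0.5,0,0,0,-1],[0,0,0.9,0,0,0,-1],[0,0,0.9,0,0,0,-1],[0,0,0.9,0,0,0,-1],[0,0,0.9,0,0,0,-1],[0,0,0.9,0,0,0,-1],[0,0,0.9,0,0,0,-1]]]'
python3 -m jog '[[[0,0,0.9,0,0,0,-1],[0,0,0.9,0,0,0,-1],[0,0,0.9,0,0,0,-1],[0,0,0.9,0,0,0,-1],[0,0,0.3,0,0,0,-1],[0,0,0,0,0,0,-1]]]'
```

```text
time: 4.55
position: [0.4989, 0.0383, 0.1036]
eef_rot: [-0.479, -0.52, -0.479, 0.52]
contact_force: [0.0, -0.9, -1.2]
opening: 0.0113
time: 5.35
position: [0.4987, 0.0384, 0.2581]
eef_rot: [0.479, 0.52, 0.479, -0.52]
contact_force: [-0.1, 1.0, -2.2]
opening: 0.0113
time: 5.95
position: [0.4989, 0.0383, 0.3546]
eef_rot: [0.48, 0.52, 0.479, -0.52]
contact_force: [-0.4, 0.2, -3.1]
opening: 0.0117
```

Gripped (11.7 mm opening) and lifted, with about 3 N of load. Next I'll carry it to the −x side of the hook.

```bash
python3 -m jog '[[[-0.2,-0.5,0,0,0,0.1,-1],[-0.35,-0.9,0,0,0,0.2,-1],[-0.35,-0.9,0,0,0,0.2,-1],[-0.35,-0.9,0,0,0,0.2,-1],[-0.35,-0.9,0,0,0,0.2,-1],[-0.35,-0.9,0,0,0,0.2,-1],[-0.35,-0.9,0,0,0,0.2,-1],[-0.35,-0.9,0,0,0,0.2,-1]]]'
python3 -m jog '[[[-0.35,-0.9,0,0,0,0.2,-1],[-0.35,-0.9,0,0,0,0.2,-1],[-0.35,-0.9,0,0,0,0.2,-1],[-0.35,-0.9,0,0,0,0.2,-1],[-0.35,-0.9,0,0,0,0.2,-1],[-0.35,-0.9,0,0,0,0.2,-1],[-0.35,-0.9,0,0,0,0.2,-1],[-0.35,-0.9,0,0,0,0.2,-1]]]'
python3 -m jog '[[[-0.35,-0.9,0,0,0,0.2,-1],[-0.35,-0.9,0,0,0,0.2,-1],[-0.2,-0.74,0,0,0,0.1,-1],[0,0,-0.5,0,0,0,-1],[0,0,-0.5,0,0,0,-1],[0,0,0,0,0,0,-1],[0,0,0,0,0,0,-1]]]'
python3 -c "
from h import *
o,m=st();c=snap('top','top2');s=snap('side','side2');
t=cv2.imread('pics/top2.png');s=cv2.imread('pics/side2.png')
a=cv2.resize(t[150:290,255:395],(600,600));b=cv2.resize(s[70:230,230:400],(600,600)) if 0 else cv2.resize(s[60:260,230:300],(200,571))
cv2.imwrite('pics/D.png',np.hstack([a,np.pad(b,((0,29),(0,0),(0,0)))]))"
```

```text
time: 6.75
position: [0.4319, -0.1323, 0.3525]
eef_rot: [0.512, 0.487, 0.513, -0.488]
contact_force: [-0.3, -0.5, -2.1]
opening: 0.0117
time: 7.55
position: [0.362, -0.3123, 0.3525]
eef_rot: [0.544, 0.451, 0.546, -0.45]
contact_force: [0.4, 0.9, -2.8]
opening: 0.0116
time: 8.25
position: [0.3401, -0.375, 0.3284]
eef_rot: [0.554, 0.439, 0.555, -0.439]
contact_force: [0.3, 0.1, -1.3]
opening: 0.0117
t 8.25 p [ 0.3401 -0.375   0.3284] toolx [-0.001  0.001 -1.   ] jaw [ 0.973  0.23  -0.   ] F [ 0.3  0.1 -1.3] op 0.0117
```

View pics/D.png

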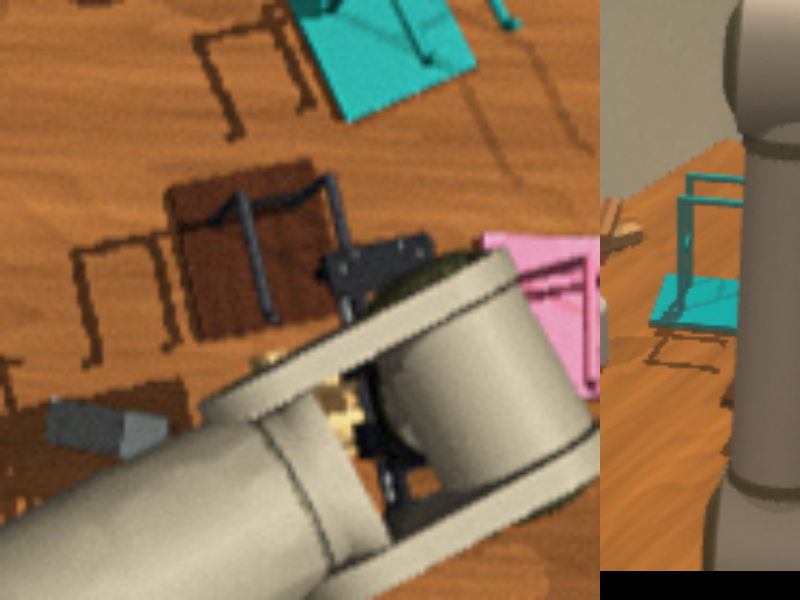

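The tote is on the hook's −x side and lined up in yaw (jaw 13.3°). I'll lower it to carry height and thread it onto the prongs.

```bash
python3 -m jog '[[[0,0,-0.5,0,0,0,-1],[0,0,-0.9,0,0,0,-1],[0,0,-0.9,0,0,0,-1],[0,0,-0.9,0,0,0,-1],[0,0,-0.9,0,0,0,-1],[0,0,-0.4,0,0,0,-1],[0,0,0,0,0,0,-1],[0,0,0,0,0,0,-1]]]'
python3 -m jog '[[[0.5,0.12,0,0,0,0,-1],[0.5,0.12,0,0,0,0,-1],[0.5,0.12,0,0,0,0,-1],[0.5,0.12,0,0,0,0,-1],[0,0,0,0,0,0,-1]]]'
python3 -m jog '[[[0.5,0.12,0,0,0,0,-1],[0.5,0.12,0,0,0,0,-1],[0.5,0.12,0,0,0,0,-1],[0.46,0.08,0,0,0,0,-1],[0,0,0,0,0,0,-1]]]'
python3 -c "
from h import *
o,m=st();c=snap('wrist','w2')"
```

```text
time: 9.15
position: [0.3405, -0.3756, 0.2173]
eef_rot: [0.555, 0.438, 0.554, -0.439]
contact_force: [-0.4, -0.2, -2.1]
opening: 0.0115
time: 9.65
position: [0.3918, -0.3626, 0.2161]
eef_rot: [0.555, 0.438, 0.555, -0.438]
contact_force: [-0.3, 0.0, -3.3]
opening: 0.0114
time: 10.15
position: [0.4405, -0.3518, 0.216]
eef_rot: [0.555, 0.438, 0.555, -0.438]
contact_force: [-0.5, -0.2, -2.1]
opening: 0.0116
t 10.15 p [ 0.4405 -0.3518  0.216 ] toolx [ 0.  0. -1.] jaw [0.973 0.232 0.   ] F [-0.5 -0.2 -2.1] op 0.0116
```

View pics/w2.png

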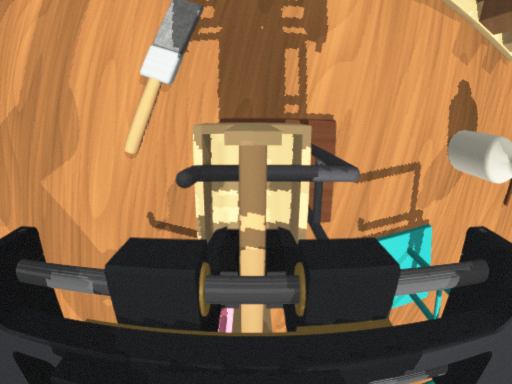

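The near prong, (183,180)→(352,174), passes under the bar at column 252, about 40 mm from its tip, and no contact force shows. I'll lower and release.

```bash
python3 -m jog '[[[0,0,-0.3,0,0,0,-1],[0,0,-0.3,0,0,0,-1],[0,0,-0.3,0,0,0,-1],[0,0,-0.2,0,0,0,-1],[0,0,-0.1,0,0,0,-1],[0,0,0,0,0,0,-1],[0,0,0,0,0,0,-1]]]'
```

```text
time: 10.9
position: [0.4392, -0.3523, 0.1864]
eef_rot: [0.555, 0.439, 0.554, -0.439]
contact_force: [-0.8, -0.1, -2.6]
opening: 0.0111
```

```bash
python3 -m jog '[[[0,0,-0.06,0,0,0,-1],[0,0,-0.04,0,0,0,-1],[0,0,0,0,0,0,-1]]]'
```

```text
time: 11.2
position: [0.4393, -0.3524, 0.1845]
eef_rot: [0.555, 0.439, 0.554, -0.439]
contact_force: [-1.2, 0.9, 4.0]
opening: 0.011
```

```bash
python3 -m jog '[[[0,0,0,0,0,0,-0.6],[0,0,0,0,0,0,-0.5],[0,0,0,0,0,0,-0.4],[0,0,0,0,0,0,-0.4],[0,0,0,0,0,0,-0.4],[0,0,0,0,0,0,-0.4]]]'
python3 -m jog '[[[0,0,0.2,0,0,0,-0.4],[0,0,0.4,0,0,0,-0.4],[0,0,0.5,0,0,0,-0.4],[0,0,0.5,0,0,0,-0.4],[0,0,1,0,0,0,0],[0,0,1,0,0,0,0.5],[0,0,1,0,0,0,1],[0,0,1,0,0,0,1]]]'
python3 -c "
from h import *
o,m=st();c=snap('wrist','w3')"
```

```text
time: 11.8
position: [0.4392, -0.3522, 0.1837]
eef_rot: [0.555, 0.439, 0.555, -0.439]
contact_force: [0.5, -0.3, -0.1]
opening: 0.0267
time: 12.6
position: [0.4391, -0.3521, 0.326]
eef_rot: [0.555, 0.439, 0.554, -0.439]
contact_force: [0.3, 0.8, 0.1]
opening: 0.0564
t 12.6 p [ 0.4391 -0.3521  0.326 ] toolx [ 0.001 -0.001 -1.   ] jaw [0.973 0.23  0.   ] F [0.3 0.8 0.1] op 0.0564
```

View pics/w3.png

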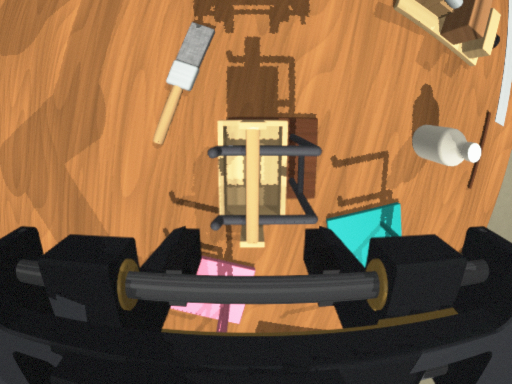

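The tote's bar hangs across both prongs, which run through (212..320,152) and (215..318,220), and the bar at column 252 spans both. Next I'll work out the gauge yaw and grip.

```bash
python3 - <<'E'
from h import *
c=ld('top0')
A=lambda x,y:(122+(x+.5)/6-.5,110+(y+.5)/6-.5)
ang=lambda v:round(float(np.degrees(np.arctan2(v[1],v[0]))),2)
a,b=onz(c,*A(222,352),.012),onz(c,*A(158,598),.012);print('base edge',ang(a-b))
a,b=onz(c,*A(155,320),.058),onz(c,*A(117,448),.058);print('rod',ang(a-b))
e=onz(c,*A(76,590),.063);print('grip',e,ang(a-e))
# grip blob: pale colour segmentation in top0
i=cv2.cvtColor(cv2.imread('pics/top0.png'),cv2.COLOR_BGR2HSV)[180:215,125:150]
print(i[::3,::2,2]);
E
python3 -m jog '[[[0,0.5,0,0,0,0.3,1],[0.06,0.9,0,0,0,0.5,1],[0.06,0.9,0,0,0,0.5,1],[0.06,0.9,0,0,0,0.5,1],[0.06,0.9,0,0,0,0.5,1],[0.06,0.9,0,0,0,0.5,1],[0.06,0.9,0,0,0,0.5,1],[0.06,0.9,0,0,0,0.5,1]]]'
python3 -m jog '[[[0.06,0.9,0,0,0,0.5,1],[0.06,0.9,0,0,0,0.5,1],[0.06,0.9,0,0,0,0.5,1],[0.06,0.9,0,0,0,0.5,1],[0.06,0.9,0,0,0,0.5,1],[0.06,0.9,0,0,0,0.5,1],[0.06,0.9,0,0,0,0.5,1],[0.06,0.9,0,0,0,0.5,1]]]'
python3 -m jog '[[[0.06,0.9,0,0,0,0.5,1],[0.06,0.9,0,0,0,0.5,1],[0.06,0.9,0,0,0,0.5,1],[0.06,0.9,0,0,0,0.5,1],[0.06,0.9,0,0,0,0.5,1],[0.06,0.9,0,0,0,0.4,1],[0.06,0.9,0,0,0,0.3,1],[0.06,0.9,0,0,0,0.3,1]]]'
python3 -m jog '[[[0.04,0.9,-0.5,0,0,0.3,1],[0.04,0.9,-1,0,0,0.25,1],[0.04,0.9,-1,0,0,0.2,1],[0.04,0.9,-1,0,0,0.2,1],[0,0.7,-1,0,0,0.2,1],[0,0.3,-0.5,0,0,0.2,1],[0,0,0,0,0,0,1]]]'
python3 -c "
from h import *
o,m=st();c=snap('wrist','w4');print(np.degrees(np.arctan2(m[1,1],m[0,1])))"
```

```text
base edge -10.25
rod -11.9
grip [0.4423085  0.31586098 0.063     ] -11.12
[[159 162 156 158 162 169 174  29 104 188  71  80  90]
 [169 169 176 174 176 180  81 141 210 100  71  81  91]
 [158 157 161 160 162 161  58 186 205 143  70  87  88]
 [169 169 169 169  74  74 154 221 201  77  78  90  71]
 [184 180 180 181  96  47 233 224 101  77  81  92  69]
 [164 170 179 152  76 136 227 206  84  78  86  79  64]
 [165 164 165  77  49 237 228 110  81  81  90  75  66]
 [159 163 159  67 104 232 226  83  85  87  75  67  83]
 [163 167  78  42 237 223 123  85  83  91  76  65 141]
 [175 171  92 103 229 216  85  87  82  86  67  64 141]
 [155  79  86 206 220 144 199  90  92  73  74 129 129]
 [115  75  32  33  33  31  62  48  74  75  55 133 134]]
time: 13.45
position: [0.4491, -0.1803, 0.3227]
eef_rot: [0.619, 0.34, 0.621, -0.34]
contact_force: [-0.7, -0.4, -0.3]
opening: 0.0881
time: 14.25
position: [0.4608, -0.0006, 0.3227]
eef_rot: [0.669, 0.227, 0.67, -0.227]
contact_force: [0.3, -0.0, 0.3]
opening: 0.0879
time: 15.05
position: [0.4726, 0.1792, 0.3227]
eef_rot: [0.696, 0.123, 0.697, -0.123]
contact_force: [0.8, -0.6, 0.2]
opening: 0.0881
time: 15.75
position: [0.4763, 0.2931, 0.1969]
eef_rot: [0.701, 0.081, 0.704, -0.083]
contact_force: [-0.5, -0.3, 1.3]
opening: 0.0884
t 15.75 p [0.4763 0.2931 0.1969] toolx [-0.004 -0.001 -1.   ] jaw [ 0.23   0.973 -0.002] F [-0.5 -0.3  1.3] op 0.0884
76.68645511928636
```

View pics/w4.png

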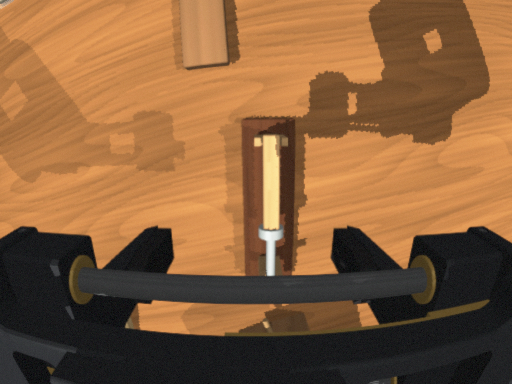

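The wrist view shows the grip from (272,136) to (271,229), the collar at (271,234) and the rod down to (270,272).

```bash
python3 -c "
from h import *
c=ld('w4');e=won(c,272,136,.063);f=won(c,271.3,229,.063);r=won(c,270.3,270,.060);print(e,f,r)
for a,b in((e,f),(e,r)):
  d=b-a;print(np.degrees(np.arctan2(d[1],d[0])),np.linalg.norm(d))
t=np.array([.6116,.2838]);d=t-e[:2];print(np.degrees(np.arctan2(d[1],d[0])),np.linalg.norm(d), (e+f)/2,'from tip',t-.135*np.array([np.cos(np.radians(10.6)),-np.sin(np.radians(10.6))]))
from collections import OrderedDict
q=cv2.cvtColor(c['pixels'],cv2.COLOR_RGB2HSV)
for y in (150,170,190,210,225): print(y,c['pixels'][y,256:290].sum(1))
"
```

```text
[0.43350936 0.32264666 0.063     ] [0.52490359 0.30191453 0.063     ] [0.57352764 0.2907705  0.06      ]
-12.780844861184713 0.09371620688532266
-12.825208474710868 0.1436322044946258
-12.30510506018423 0.18227819570557927 [0.47920647 0.3122806  0.063     ] from tip [0.47890373 0.30863343]
150 [259 264 263 250 249 257 318 501 582 610 614 609 600 599 606 611 618 624
 629 608 477 408 379 272 173 134 134 151 128 140 128 131 132 138]
170 [260 253 259 264 250 245 287 470 584 611 622 630 630 629 625 621 620 625
 631 633 634 635 574 399 205 148 149 140 151 134 132 138 131 137]
190 [264 255 264 255 253 247 284 465 572 605 620 618 612 608 612 620 621 621
 628 625 627 626 571 405 206 131 144 144 139 141 151 122 148 133]
210 [237 237 259 254 252 253 276 436 565 608 616 610 602 605 612 624 626 625
 624 626 620 607 556 362 178 141 118 145 151 141 147 124 143 136]
225 [268 270 264 266 275 273 296 418 548 608 616 611 601 607 617 620 624 626
 626 630 635 617 537 377 291 276 264 252 195 147 142 135 143 134]
```

```bash
python3 -m jog '[[[0.1,0.4,-0.5,0,0,0.3,1],[0,0.3,-1,0,0,0,1],[0,0,-1,0,0,0,1],[0,0,-1,0,0,0,1],[0,0,-1,0,0,0,1],[0,0,-1,0,0,0,1],[0,0,-0.7,0,0,0,1],[0,0,-0.26,0,0,0,1]]]'
python3 -m jog '[[[0,0,0,0,0,0,-1],[0,0,0,0,0,0,-1],[0,0,0,0,0,0,-1],[0,0,0,0,0,0,-1],[0,0,0,0,0,0,-1],[0,0,0,0,0,0,-1],[0,0,0,0,0,0,-1]]]'
python3 -m jog '[[[0,0,0,0,0,0,-1],[0,0,0,0,0,0,-1],[0,0,0,0,0,0,-1],[0,0,0,0,0,0,-1],[0,0,0,0,0,0,-1]]]'
python3 -c "
from h import *
o,m=st();print(np.degrees(np.arctan2(m[1,1],m[0,1])),o['wrist_torque'])"
```

```text
time: 16.6
position: [0.48, 0.3099, 0.0359]
eef_rot: [0.703, 0.073, 0.704, -0.074]
contact_force: [0.2, 0.2, 0.4]
opening: 0.0879
time: 17.3
position: [0.4802, 0.3103, 0.0373]
eef_rot: [0.703, 0.074, 0.703, -0.074]
contact_force: [0.1, 0.5, -0.6]
opening: 0.0342
time: 17.8
position: [0.4802, 0.3103, 0.0372]
eef_rot: [0.703, 0.074, 0.703, -0.074]
contact_force: [-0.5, -0.2, -0.5]
opening: 0.0152
t 17.8 p [0.4802 0.3103 0.0372] toolx [-0. -0. -1.] jaw [ 0.207  0.978 -0.   ] F [-0.5 -0.2 -0.5] op 0.0152
78.06206459331902 [ 0.07905519 -0.14233876 -0.01158758]
```

Gripped: the 15.2 mm opening fits the 16 mm bar under squeeze. I'll lift straight up, then move and tilt toward the tube mouth.

```bash
python3 -m jog '[[[0,0,0.2,0,0,0,-1],[0,0,0.5,0,0,0,-1],[0,0,0.9,0,0,0,-1],[0,0,0.9,0,0,0,-1],[0,0,0.9,0,0,0,-1],[0,0,0.9,0,0,0,-1],[0,0,0.9,0,0,0,-1],[0,0,0.9,0,0,0,-1]]]'
python3 -m jog '[[[0,0,0.9,0,0,0,-1],[0,0,0.9,0,0,0,-1],[0,0,0.6,0,0,0,-1],[0,-0.5,0,0,0,0,-1],[-0.1,-0.9,0,0,0,0.04,-1],[-0.1,-0.9,0,0,0,0.04,-1],[-0.1,-0.9,0,0,0,0.04,-1],[-0.1,-0.9,0,0,0,0.04,-1]]]'
python3 -m jog '[[[-0.1,-0.9,0,0.09,0.49,0.04,-1],[-0.1,-0.9,0,0.09,0.49,0.04,-1],[-0.1,-0.9,0,0.09,0.49,0.04,-1],[-0.1,-0.9,0,0.09,0.49,0.04,-1],[-0.1,-0.9,0,0.09,0.49,0.04,-1],[-0.1,-0.9,0,0.09,0.49,0.04,-1],[-0.1,-0.9,0,0.09,0.49,0.03,-1],[0,-0.3,0,0.09,0.49,0.03,-1]]]'
python3 -m jog '[[[0,0,-0.4,0,0,0,-1],[0,0,-0.7,0,0,0,-1],[0,0,0,0,0,0,-1],[0,0,0,0,0,0,-1],[0,0,0,0,0,0,-1]]]'
python3 -c "
from h import *
o,m=st();g=np.cross(m[:,1],-m[:,0]);print('gauge dir',g,'yaw',np.degrees(np.arctan2(g[1],g[0])),'dip',np.degrees(np.arcsin(-g[2])))
T=o['position']-.019*m[:,0]+.134*g;print('tip',T)
c=snap('top','top5');s=snap('side','side5')
print(proj(c,T),proj(s,T),proj(c,[.611,.0138,.1]),proj(s,[.611,.0138,.1]))"
```

```text
time: 18.6
position: [0.48, 0.3102, 0.1917]
eef_rot: [0.704, 0.074, 0.703, -0.073]
contact_force: [-0.3, -0.2, -0.9]
opening: 0.0156
time: 19.4
position: [0.4694, 0.2061, 0.2491]
eef_rot: [0.703, 0.068, 0.704, -0.069]
contact_force: [0.9, -0.2, -0.8]
opening: 0.0155
time: 20.2
position: [0.4518, 0.0406, 0.2494]
eef_rot: [0.571, 0.07, 0.817, -0.049]
contact_force: [0.7, 1.2, -1.4]
opening: 0.0156
time: 20.7
position: [0.4527, 0.043, 0.2228]
eef_rot: [0.573, 0.069, 0.816, -0.048]
contact_force: [0.1, 0.4, -0.9]
opening: 0.0154
t 20.7 p [0.4527 0.043  0.2228] toolx [-0.335  0.057 -0.941] jaw [0.167 0.986 0.   ] F [ 0.1  0.4 -0.9] op 0.0154
gauge dir [ 0.9274379  -0.15675667 -0.33953834] yaw -9.593530788626596 dip 19.848749832305696
tip [0.58338557 0.02089642 0.19515966]
(np.float64(213.91443788296704), np.float64(164.43944230934483)) (np.float64(206.36105635376686), np.float64(187.8530871225842)) (np.float64(219.14436113580138), np.float64(162.70717754009365)) (np.float64(203.08609407542485), np.float64(207.7620125877454))
```

```bash
python3 -m jog '[[[0,0,-0.6,0,0,0,-1],[0,0,-0.8,0,0,0,-1],[0,0,-0.8,0,0,0,-1],[0,0,-0.8,0,0,0,-1],[0,0,-0.4,0,0,0,-1],[0,0,0,0,0,0,-1],[0,0,0,0,0,0,-1]]]'
python3 -c "
from h import *
o,m=st();g=np.cross(m[:,1],-m[:,0])
T=o['position']-.019*m[:,0]+.134*g;print('tip',T,g)
c=snap('top','top6');s=snap('side','side6')
for n in (c,s): print('tip',proj(n,T),'mouth',proj(n,[.611,.0138,.1]))
R=lambda f,x0,y0,w,h,k:cv2.resize(cv2.imread('pics/'+f+'.png')[y0:y0+h,x0:x0+w],None,fx=k,fy=k,interpolation=cv2.INTER_CUBIC)
cv2.imwrite('pics/E.png',np.hstack([R('top6',190,130,50,75,8),R('side6',175,180,50,75,8)]))"
```

```text
time: 21.5
position: [0.4531, 0.0428, 0.138]
eef_rot: [0.573, 0.069, 0.816, -0.048]
contact_force: [-1.2, -0.2, -0.8]
opening: 0.0156
t 21.5 p [0.4531 0.0428 0.138 ] toolx [-0.335  0.057 -0.941] jaw [0.167 0.986 0.   ] F [-1.2 -0.2 -0.8] op 0.0156
tip [0.58373368 0.02062863 0.11034576] [ 0.92732665 -0.15710352 -0.33968185]
tip (np.float64(216.58448044842467), np.float64(169.5009210337999)) mouth (np.float64(219.14436113580138), np.float64(162.70717754009365))
tip (np.float64(207.84422783775275), np.float64(209.18912671521807)) mouth (np.float64(203.08609407542485), np.float64(207.7620125877454))
```

View pics/E.png

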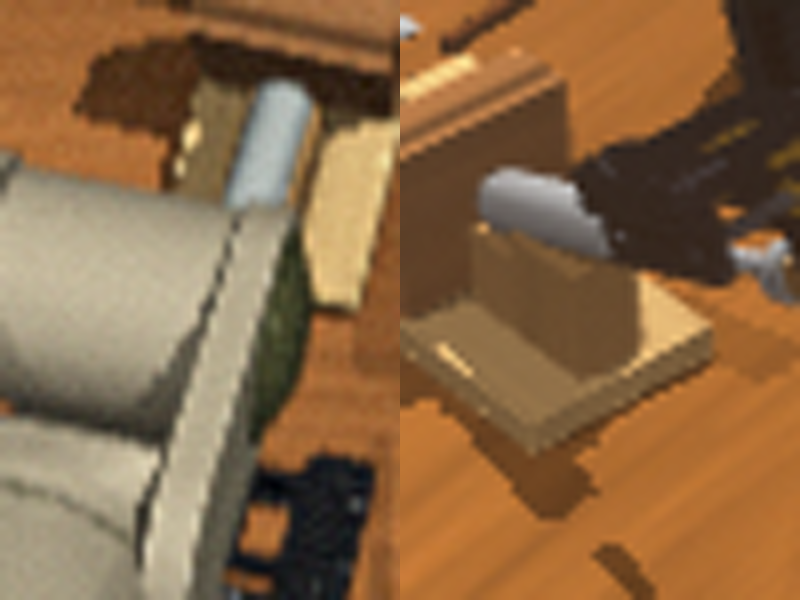

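The arm hides the tip and mouth in both views; only the tube body shows, at (270,145) in top and (540,210) in side. I'll fit the tube axis from the first unobstructed pictures numerically.

```bash
python3 - <<'E'
from h import *
from scipy.optimize import least_squares
c=ld('top0');s=ld('side0');w=ld('w1')
def seg(cc,x0,y0,x1,y1):
    p=cc['pixels'][y0:y1,x0:x1].astype(int); m=((p[:,:,2]>=p[:,:,0]-8)&(p.sum(2)>200)).astype(np.uint8)
    n,l,st_,ce=cv2.connectedComponentsWithStats(m);k=1+np.argmax(st_[1:,4]);l=(l==k)
    ys,xs=np.nonzero(l);P=np.c_[xs+x0,ys+y0].astype(float)
    print(len(P),P.min(0),P.max(0));return P
def wproj(cc,X):
    p=np.array(cc['R'])@X+cc['t'];r=np.hypot(p[0],p[1]);th=np.arctan2(r,p[2]);return cc['fx']*th*p[0]/r+cc['cx'],cc['fy']*th*p[1]/r+cc['cy']
V=[('top',c,seg(c,210,135,235,170),proj),('side',s,seg(s,180,195,212,217),proj),('w1',w,seg(w,355,180,445,220),wproj)]
# render silhouette of cylinder as convex hull; compare soft overlap via moments (centroid + axis)
def sil(M,yaw,L,pr,cc):
    d=np.array([np.cos(yaw)*np.cos(.349),np.sin(yaw)*np.cos(.349),-np.sin(.349)])
    y=np.array([-np.sin(yaw),np.cos(yaw),0]);z=np.cross(d,y);a=np.linspace(0,2*np.pi,40,endpoint=False)
    pts=[pr(cc,M+l*d+.014*(np.cos(t)*y+np.sin(t)*z)) for l in(0,L) for t in a]
    return cv2.convexHull(np.float32(pts))
def lines(P):
    # robust edges: central axis from pixel mask via PCA
    m=P.mean(0);u,sv,vt=np.linalg.svd(P-m,full_matrices=0);return m,vt[0],sv
def feat(P):
    m,d,_=lines(P);q=(P-m)@np.array([-d[1],d[0]]);return m,d
def hullfeat(h):
    h=h[:,0].astype(np.float64);mm=cv2.moments(np.float32(h));m=np.array([mm['m10'],mm['m01']])/mm['m00']
    C=np.array([[mm['mu20'],mm['mu11']],[mm['mu11'],mm['mu02']]])/mm['m00'];ev,evec=np.linalg.eigh(C);return m,evec[:,1],np.sqrt(ev)
def res(x,use,fz=True):
    r=[]
    for i in use:
        n,cc,P,pr=V[i];m,d=feat(P);hm,hd,_=hullfeat(sil(np.array([x[0],x[1],.1]),x[2],x[3+i],pr,cc))
        if hd@d<0:hd=-hd
        e=hm-m;r+=[e@d,e@[-d[1],d[0]],20*(hd[0]*d[1]-hd[1]*d[0])]
    return np.array(r)
x0=[.611,.0138,np.radians(-10),.085,.085,.085]
for use in([0,1],[0,1,2],[0],[1],[2]):
    f=least_squares(res,x0,args=(use,),x_scale=[.001,.001,.01,.01,.01,.01]);print(use,f.x[:2].round(4),np.degrees(f.x[2]).round(2),f.x[3:].round(3),f.fun.round(2))
E
```

```text
168 [216. 140.] [228. 164.]
51 [186. 202.] [201. 207.]
1641 [364. 188.] [434. 214.]
[0, 1] [0.624  0.0109] -11.79 [0.061 0.091 0.085] [ 0.25 -0.62 -0.34  0.06 -0.03 -0.21]
[0, 1, 2] [0.6209 0.0131] -7.54 [0.068 0.084 0.063] [ 0.43  0.39  1.27  0.41  1.03  1.13  0.01 -0.27  1.93]
[0] [0.6149 0.015 ] -10.82 [0.087 0.085 0.085] [-0.  0.  0.]
[1] [0.6184 0.0098] -10.2 [0.085 0.109 0.085] [-0.04  0.24  0.32]
[2] [0.6138 0.016 ] -12.57 [0.085 0.085 0.091] [-0.01  0.06 -0.57]
```

Fits put the mouth near (0.612, 0.014) with yaw about −10.5°. I'll make a small correction, then advance gently while watching the force.

```bash
python3 -m jog '[[[0,0.04,0.05,0,0,-0.18,-1],[0,0,0,0,0,0,-1],[0.37,-0.068,-0.137,0,0,0,-1],[0.37,-0.068,-0.137,0,0,0,-1],[0,0,0,0,0,0,-1],[0,0,0,0,0,0,-1]]]'
cat >> h.py <<'E'
def chk():
    o,m=st();g=np.cross(m[:,1],-m[:,0]);gr=o['position']-.0178*m[:,0]
    M=np.array([.612,.0143,.1]);T=gr+.134*g;s=(M-T)@g;P=T+s*g
    print('tip',T.round(4),'yaw',np.degrees(np.arctan2(g[1],g[0])).round(2),'dip',np.degrees(np.arcsin(-g[2])).round(2),'to mouth mm',(1e3*s).round(1),'miss mm',(1e3*(P-M)).round(1),'Faxial',(o['contact_force']@g).round(1))
E
python3 -c "
from h import *
chk()"
```

```text
time: 22.2
position: [0.4713, 0.0403, 0.1313]
eef_rot: [0.571, 0.075, 0.816, -0.052]
contact_force: [-0.7, -0.0, -0.9]
opening: 0.0157
t 22.2 p [0.4713 0.0403 0.1313] toolx [-0.336  0.063 -0.94 ] jaw [0.183 0.983 0.   ] F [-0.7 -0.  -0.9] op 0.0157
tip [0.6011 0.0162 0.1022] yaw -10.52 dip 19.97 to mouth mm 11.2 miss mm [-0.6  0.  -1.6] Faxial -0.3
```

```bash
python3 -m jog '[[[0.02,0,0.065,0,0,0,-1],[0.2,-0.037,-0.074,0,0,0,-1],[0.2,-0.037,-0.074,0,0,0,-1],[0.1,-0.018,-0.037,0,0,0,-1],[0.1,-0.018,-0.037,0,0,0,-1],[0,0,0,0,0,0,-1]]]'
python3 -c "
from h import *
chk()"
```

```text
time: 22.8
position: [0.4869, 0.0376, 0.1275]
eef_rot: [0.572, 0.075, 0.815, -0.053]
contact_force: [-0.2, 0.8, -0.9]
opening: 0.0152
t 22.8 p [0.4869 0.0376 0.1275] toolx [-0.335  0.063 -0.94 ] jaw [0.183 0.983 0.   ] F [-0.2  0.8 -0.9] op 0.0152
tip [0.6167 0.0134 0.0985] yaw -10.53 dip 19.94 to mouth mm -5.0 miss mm [ 0.1 -0.   0.2] Faxial -0.0
```

```bash
python3 -m jog '[[[0.15,-0.027,-0.055,0,0,0,-1],[0.15,-0.027,-0.055,0,0,0,-1],[0.15,-0.027,-0.055,0,0,0,-1],[0,0,0,0,0,0,-1]]]'
python3 -c "
from h import *
chk()"
```

```text
time: 23.2
position: [0.4983, 0.0355, 0.1233]
eef_rot: [0.572, 0.075, 0.815, -0.053]
contact_force: [0.1, 0.2, -1.5]
opening: 0.0159
t 23.2 p [0.4983 0.0355 0.1233] toolx [-0.335  0.063 -0.94 ] jaw [0.183 0.983 0.   ] F [ 0.1  0.2 -1.5] op 0.0159
tip [0.6281 0.0114 0.0944] yaw -10.53 dip 19.93 to mouth mm -17.3 miss mm [0.1 0.  0.3] Faxial 0.6
```

The rod is 17 mm past the mouth plane with no force, so it is inside. I'll continue.

```bash
for i in 1; do python3 -m jog '[[[0.18,-0.034,-0.067,0,0,0,-1],[0.18,-0.034,-0.067,0,0,0,-1],[0.18,-0.034,-0.067,0,0,0,-1],[0.18,-0.034,-0.067,0,0,0,-1],[0,0,0,0,0,0,-1]]]'; done
python3 -c "
from h import *
chk()"
```

```text
time: 23.7
position: [0.5163, 0.0321, 0.1165]
eef_rot: [0.572, 0.075, 0.815, -0.053]
contact_force: [0.6, -0.4, -1.5]
opening: 0.0156
t 23.7 p [0.5163 0.0321 0.1165] toolx [-0.335  0.063 -0.94 ] jaw [0.183 0.983 0.   ] F [ 0.6 -0.4 -1.5] op 0.0156
tip [0.6461 0.0079 0.0875] yaw -10.53 dip 19.94 to mouth mm -36.9 miss mm [ 0.  -0.   0.1] Faxial 1.2
```

```bash
python3 -m jog '[[[0.18,-0.034,-0.067,0,0,0,-1],[0.18,-0.034,-0.067,0,0,0,-1],[0.18,-0.034,-0.067,0,0,0,-1],[0.18,-0.034,-0.067,0,0,0,-1],[0,0,0,0,0,0,-1]]]'
python3 -c "
from h import *
chk()"
python3 -m jog '[[[0.18,-0.034,-0.067,0,0,0,-1],[0.18,-0.034,-0.067,0,0,0,-1],[0.18,-0.034,-0.067,0,0,0,-1],[0,0,0,0,0,0,-1]]]'
python3 -c "
from h import *
chk()"
```

```text
time: 24.2
position: [0.5343, 0.0287, 0.1098]
eef_rot: [0.572, 0.075, 0.815, -0.053]
contact_force: [0.0, 0.7, -1.3]
opening: 0.0156
t 24.2 p [0.5343 0.0287 0.1098] toolx [-0.335  0.063 -0.94 ] jaw [0.183 0.983 0.   ] F [ 0.   0.7 -1.3] op 0.0156
tip [0.6641 0.0046 0.0808] yaw -10.53 dip 19.94 to mouth mm -56.4 miss mm [ 0.  -0.1  0.1] Faxial 0.3
time: 24.6
position: [0.5479, 0.0261, 0.1048]
eef_rot: [0.572, 0.075, 0.815, -0.053]
contact_force: [0.9, 0.6, -0.9]
opening: 0.0155
t 24.6 p [0.5479 0.0261 0.1048] toolx [-0.335  0.063 -0.94 ] jaw [0.183 0.983 0.   ] F [ 0.9  0.6 -0.9] op 0.0155
tip [0.6777 0.002  0.0759] yaw -10.53 dip 19.92 to mouth mm -71.1 miss mm [ 0.  -0.1  0.1] Faxial 1.0
```

No lateral force. About 9 mm is left, so I'll approach the stop in 1 mm steps.

```bash
python3 -m jog '[[[0.074,-0.014,-0.027,0,0,0,-1],[0.074,-0.014,-0.027,0,0,0,-1],[0.037,-0.007,-0.014,0,0,0,-1],[0,0,0,0,0,0,-1]]]'
python3 -c "
from h import *
chk()"
python3 -m jog '[[[0.037,-0.007,-0.014,0,0,0,-1],[0,0,0,0,0,0,-1]]]'
python3 -m jog '[[[0.037,-0.007,-0.014,0,0,0,-1],[0,0,0,0,0,0,-1]]]'
python3 -c "
from h import *
chk()"
```

```text
time: 25.0
position: [0.5522, 0.0254, 0.1034]
eef_rot: [0.572, 0.075, 0.815, -0.053]
contact_force: [1.3, 0.9, -0.3]
opening: 0.0156
t 25.0 p [0.5522 0.0254 0.1034] toolx [-0.335  0.063 -0.94 ] jaw [0.183 0.983 0.   ] F [ 1.3  0.9 -0.3] op 0.0156
tip [0.682  0.0013 0.0745] yaw -10.52 dip 19.92 to mouth mm -75.6 miss mm [ 0.1 -0.   0.2] Faxial 1.2
time: 25.2
position: [0.553, 0.0252, 0.1031]
eef_rot: [0.572, 0.075, 0.815, -0.053]
contact_force: [0.1, -0.3, -0.6]
opening: 0.0153
time: 25.4
position: [0.5539, 0.0251, 0.1027]
eef_rot: [0.572, 0.075, 0.815, -0.052]
contact_force: [-0.4, 0.1, -0.1]
opening: 0.0158
t 25.4 p [0.5539 0.0251 0.1027] toolx [-0.335  0.063 -0.94 ] jaw [0.183 0.983 0.   ] F [-0.4  0.1 -0.1] op 0.0158
tip [0.6837 0.001  0.0738] yaw -10.52 dip 19.94 to mouth mm -77.5 miss mm [ 0.1 -0.   0.2] Faxial -0.4
```

```bash
python3 -m jog '[[[0.03,-0.0055,-0.011,0,0,0,-1],[0,0,0,0,0,0,-1]]]'
python3 -m jog '[[[0.03,-0.0055,-0.011,0,0,0,-1],[0,0,0,0,0,0,-1]]]'
python3 -m jog '[[[0.03,-0.0055,-0.011,0,0,0,-1],[0,0,0,0,0,0,-1]]]'
python3 -c "
from h import *
chk()"
```

```text
time: 25.6
position: [0.5539, 0.0252, 0.1026]
eef_rot: [0.571, 0.075, 0.816, -0.052]
contact_force: [-5.1, 0.4, 2.8]
opening: 0.0155
time: 25.8
position: [0.5539, 0.0252, 0.1025]
eef_rot: [0.57, 0.075, 0.817, -0.052]
contact_force: [-9.8, 2.1, 6.6]
opening: 0.0156
time: 26.0
position: [0.5539, 0.0253, 0.1025]
eef_rot: [0.569, 0.075, 0.817, -0.052]
contact_force: [-14.9, 2.6, 7.9]
opening: 0.0153
t 26.0 p [0.5539 0.0253 0.1025] toolx [-0.342  0.064 -0.938] jaw [0.182 0.983 0.   ] F [-14.9   2.6   7.9] op 0.0153
tip [0.6835 0.0012 0.0726] yaw -10.5 dip 20.35 to mouth mm -77.7 miss mm [-0.1  0.2 -0.4] Faxial -16.9
```

A firm stop: axial force rises to 17 N with no further travel, at the depth that matches the triangulated mouth (x≈0.610). I'll draw it out along the same line.

```bash
python3 -m jog '[[[-0.09,0.016,0.034,0,0,0,-1],[-0.08,0.015,0.03,0,0,0,-1],[-0.18,0.034,0.067,0,0,0,-1],[-0.18,0.034,0.067,0,0,0,-1],[0,0,0,0,0,0,-1]]]'
python3 -c "
from h import *
chk()"
python3 -m jog '[[[-0.3,0.056,0.111,0,0,0,-1],[-0.3,0.056,0.111,0,0,0,-1],[-0.3,0.056,0.111,0,0,0,-1],[-0.3,0.056,0.111,0,0,0,-1],[0,0,0,0,0,0,-1]]]'
python3 -c "
from h import *
chk()"
```

```text
time: 26.5
position: [0.5425, 0.0272, 0.1072]
eef_rot: [0.572, 0.075, 0.815, -0.052]
contact_force: [-0.7, -0.3, -0.1]
opening: 0.0154
t 26.5 p [0.5425 0.0272 0.1072] toolx [-0.335  0.063 -0.94 ] jaw [0.183 0.983 0.   ] F [-0.7 -0.3 -0.1] op 0.0154
tip [0.6724 0.0031 0.0783] yaw -10.51 dip 19.92 to mouth mm -65.1 miss mm [ 0.2 -0.   0.5] Faxial -0.6
time: 27.0
position: [0.5122, 0.0329, 0.1186]
eef_rot: [0.572, 0.075, 0.815, -0.052]
contact_force: [1.2, -0.3, -0.8]
opening: 0.0156
t 27.0 p [0.5122 0.0329 0.1186] toolx [-0.335  0.062 -0.94 ] jaw [0.182 0.983 0.   ] F [ 1.2 -0.3 -0.8] op 0.0156
tip [0.6421 0.0089 0.0897] yaw -10.51 dip 19.91 to mouth mm -32.3 miss mm [0.3 0.1 0.7] Faxial 1.5
```

```bash
python3 -m jog '[[[-0.3,0.056,0.108,0,0,0,-1],[-0.3,0.056,0.108,0,0,0,-1],[-0.3,0.056,0.108,0,0,0,-1],[-0.3,0.056,0.108,0,0,0,-1],[-0.3,0.056,0.108,0,0,0,-1],[-0.3,0.056,0.108,0,0,0,-1],[-0.3,0.056,0.108,0,0,0,-1],[-0.3,0.056,0.108,0,0,0,-1]]]'
python3 -c "
from h import *
chk()"
python3 -m jog '[[[-0.3,0.056,0.3,0,0,0,-1],[0,0,0.5,-0.09,-0.49,0,-1],[0,0,0.5,-0.09,-0.49,0,-1],[0,0,0.5,-0.09,-0.49,0,-1],[0,0,0.5,-0.09,-0.49,0,-1],[0,0,0.5,-0.09,-0.49,0,-1],[0,0,0.4,-0.09,-0.49,0,-1],[0,0,0.3,-0.09,-0.49,0,-1]]]'
python3 -m jog '[[[0,0,0.1,-0.09,-0.49,0,-1],[0,0,0,0,0,0,-1],[0,0,0,0,0,0,-1],[0,0,0,0,0,0,-1]]]'
python3 -c "
from h import *
chk()"
```

```text
time: 27.8
position: [0.4523, 0.044, 0.1398]
eef_rot: [0.572, 0.075, 0.815, -0.053]
contact_force: [-0.2, 0.1, -2.1]
opening: 0.0152
t 27.8 p [0.4523 0.044  0.1398] toolx [-0.335  0.063 -0.94 ] jaw [0.183 0.983 0.   ] F [-0.2  0.1 -2.1] op 0.0152
tip [0.5821 0.0199 0.1109] yaw -10.52 dip 19.92 to mouth mm 32.3 miss mm [-0.   0.1 -0.1] Faxial 0.5
time: 28.6
position: [0.4452, 0.0454, 0.2282]
eef_rot: [0.69, 0.066, 0.718, -0.063]
contact_force: [-0.0, 0.5, -2.0]
opening: 0.0152
time: 29.0
position: [0.4454, 0.0453, 0.2294]
eef_rot: [0.704, 0.065, 0.705, -0.064]
contact_force: [-0.4, -0.4, -1.1]
opening: 0.0155
t 29.0 p [0.4454 0.0453 0.2294] toolx [-0.001  0.001 -1.   ] jaw [0.183 0.983 0.001] F [-0.4 -0.4 -1.1] op 0.0155
tip [0.5771 0.0208 0.2471] yaw -10.52 dip 0.07 to mouth mm 35.6 miss mm [  0.2  -0.  147. ] Faxial -0.3
```

```bash
python3 -m jog '[[[0,0,0.11,0,0,0,-1],[0,0,0,0,0,0,-1],[0,0,0,0,0,0,-1],[0,0,0,0,0,0,-1]]]'
python3 -c "
from h import *
chk()
o,m=st();g=np.cross(m[:,1],-m[:,0]);gr=o['position']-.0178*m[:,0]
c=snap('top','top9');s=snap('side','side9')
us=[]
for x in(-.05,.045,.055,.134): us.append(proj(s,gr+x*g)); print(x,np.round(us[-1],1))
x0=int(us[1][0]-50);y0=int(us[1][1]-50);print('crop',x0,y0)
R=lambda i,x0,y0,w,h,k:cv2.resize(i[y0:y0+h,x0:x0+w],None,fx=k,fy=k,interpolation=cv2.INTER_CUBIC)
S=cv2.imread('pics/side9.png');T=cv2.imread('pics/top9.png')
cv2.imwrite('pics/F.png',np.hstack([R(S,x0,y0,90,100,5),R(T,255,170,70,100,5)]))"
```

```text
time: 29.4
position: [0.4454, 0.0453, 0.2322]
eef_rot: [0.704, 0.065, 0.704, -0.064]
contact_force: [-0.9, -0.5, -0.6]
opening: 0.0152
t 29.4 p [0.4454 0.0453 0.2322] toolx [-0.     0.001 -1.   ] jaw [0.182 0.983 0.001] F [-0.9 -0.5 -0.6] op 0.0152
tip [0.5771 0.0208 0.25  ] yaw -10.52 dip 0.02 to mouth mm 35.5 miss mm [1.0e-01 0.0e+00 1.5e+02] Faxial -0.8
t 29.4 p [0.4454 0.0453 0.2322] toolx [-0.     0.001 -1.   ] jaw [0.182 0.983 0.001] F [-0.9 -0.5 -0.6] op 0.0152
-0.05 [247.5 199.2]
0.045 [225.7 185.6]
0.055 [223.5 184.3]
0.134 [206.9 173.9]
crop 175 135
```

View pics/F.png

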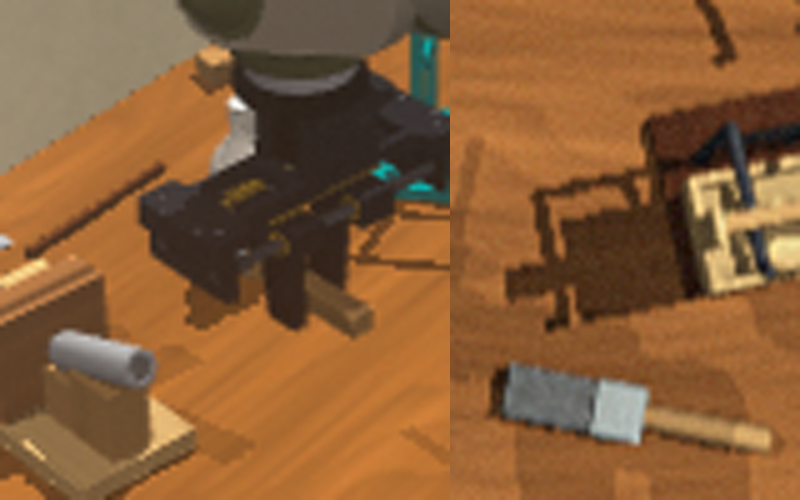

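The gauge's back end appears at about (356,322) against (362,321) predicted, so it is level and firmly held. The tube is clear, and the tote is still on the hook at (740,215). Handing in.

```bash
python3 -c "
from h import *
o=manip.get_obs();print(abs(o['joint_vel']).max(),o['opening']);print(ticket.close_job())"
```

```text
0.0019244570442390713 0.015405740677391356
the job is handed in; nothing more can be done
None
```

I did all the steps in the order asked and handed the job in at about 29.5 s of the 69 s allowed.

- **Tote:** it hangs by its bar across both prongs of the dark hook stand, and I let go of it. The wrist view after release showed the bar over both prongs. The last top view shows the tote still hanging, but the far prong was cut off by my crop.
- **Gauge in the tube:** the rod slid in with almost no side force until it stopped firmly. The axial force then rose to about 17 N with no more travel, and I backed off. The stop came about 2 mm short of my working estimate of the depth. It matches the two-camera fix of the tube's mouth, so I take it as the collar on the mouth. I didn't see the contact itself, because the arm and gripper hid the mouth. I then drew the gauge right out along the same line.
- **Final hold:** the gauge is in the gripper, level to within 0.1° going by the tool pose, with its axis at about 0.250 m. It is still, and the contact force is about 1 N, so it is touching nothing else. In the last side view its back end is within about 1 pixel of where it should be. The tip is hidden behind the gripper in that view, so I could only work out its position.

None of the final checks failed. The different yaw estimates for the tube and gauge disagreed by 1–2°. The rod still went in freely at the −10.5° I chose for the tube.

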